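# Slide a tray into a carrier until its drop catch falls behind it

### The job

Pick up the small steel tray of paper cups by its grip and slide it along the runners into the low tray carrier, letting the tray's own front edge lift the hanging catch, then press it gently in against the sprung stop until the catch drops down behind the tray, and let go so that the tray stays locked in. Do not touch the catch with the hand, never force the tray, keep the cups standing in it and leave the things around alone.

Things in the scene. Friction and masses are not known exactly. Their poses are not given: they have to be found in the camera images.
- tray: Loose shallow steel tray, about 0.22 kg, carrying two stacks of paper cups. 190 mm (x) by 150 mm (y) over the rim, 174 x 134 mm below it. Rim 6 mm thick, its top 30 mm above the underside. Origin: centre of the underside, z up; +x points to the leading edge, which goes into the carrier first; the grip is at the other end (-x, the tail).
- tray_grip (a point): Middle of the tray's black grip, the place to hold: upright block on the middle of the tail rim, 14 mm thick (tray x), 58 mm wide (tray y), from 31 to 65 mm above the tray's underside; this point is 90 mm behind the tray's origin, 52 mm up. Pinch it across the 14 mm from above, one finger inside the tray. A firm grip (60 N) lifts the whole tray by it; the front sags slightly.
- carrier: Fixed low steel tray carrier, open on top. Origin: centre of its footprint on the table; +x is the way the tray goes in, z up. Corner posts at x -70 and +80, y +-98 mm, 16 mm square, 91 mm high. Home, the tray's axes match the carrier's and its origin is near the carrier's, 14 mm up. Pressing the tray on any part of the carrier with more than 22 N is forcing it.
- carrier_mouth (a point): Middle of the mouth, 100 mm before the carrier's origin, at runner height, 14 mm above the table. Two runners carry the tray's underside from x -85 to +103 mm, their ends here turned down. Fences 18 mm high over the runners leave 2 mm each side of the tray body (y +-69 mm) and flare to +-79 mm from x -85 to -115 mm; the tray's rim passes above them.
- catch (a joint): Angle of the gravity catch, rad: 0 hanging down, grows as its nose is lifted (free to 1.2), falls by its own weight (0.09 kg). An arm outside the tray's left (+y) side, pivot 58 mm farther in than the nose's back face; the nose reaches over the outer 12 mm of the tray's left rim, near the mouth. About 0.17 while it rides on the rim, 0 again once it has dropped behind the tail.
- latch_middle (a point): On the carrier at x -98, y +69, z 34 mm: the lower edge of the nose's back face at rest, 10 mm below the rim top of a tray on the runners, if the latch bar sits mid-slot. From there a ramp (18, then 30 degrees) rises towards the entering tray to x -138, z 50 mm. The bar, which carries catch and stop, is clamped up to 15 mm farther in or out; this is not measured: feel for home or watch the catch.
- stop_middle (a point): On the carrier at x +87, y 0, z 38 mm: face of the sprung stop plate at rest with the bar mid-slot (it shifts with the bar). The tray's leading rim meets it 6 mm before the catch can fall. Spring 1.2 N at first plus 0.7 N/mm: 5 to 6 N when the catch falls, solid after 9 mm (7.5 N); sliding drag adds 1 to 3 N. Let go, it pushes the tray back 1 mm or so onto the catch.
- cups_1: Stack of paper portion cups, 54 mm wide, 51 mm high, standing in the tray's front left; origin at the centre of its underside.
- cups_2: The same, standing in the tray's middle right.
- spice_1: Bystander: spice jar with green cap, 46 x 106 mm, origin at the centre of its underside.
- salt_jar: Bystander: glass jar with wooden lid, 72 x 78 mm, origin at the centre of its underside.
- shaker_steel: Bystander: steel shaker with a side handle, 69 x 96 x 105 mm, origin at the centre of its underside.
Mind the look-alikes: they are no part of the job. What is shaped like the cups_1 but blue or orange is not meant.

How it is judged:
By the outcome, as a careful person would: the job done as asked, in the order asked, and still so for the second after the job is handed in, with the robot touching nothing.
It also fails if it takes over 64 s, if anything falls off the work surface, if the arm or the gripper's body presses on something with over 40 N, if the wrist force passes 120 N, or if a joint passes its speed limit or range.

### The arm

A 6-joint arm with a two-finger parallel gripper is mounted at the origin on a cart in front of the work surface, level with it; the furniture and walls round the work are solid. World frame = base frame: x ahead of the robot, y to its left, z up, the work surface at z = 0. Lengths are in m, angles in rad, forces in N, time in s.
With the tool pointing down it reaches from about 0.275 to 0.775 m from the base axis. Payload 14.6 kg.
Tool frame: the origin (TCP) lies at the very end of the fingers, on their centre line; the grasp point (between the pads) lies 19 mm behind it; z points along the fingers, y is the line along which they close (so a half turn about z gives the same grasp; the last joint's range is limited). The gripper opens to 85 mm and grips with 20 to 120 N. Pads are 22 mm wide; open, the fingers measure 114 mm over their backs; the gripper's body (76 mm by 85 mm) begins 54 mm behind the grasp point. The pads swing forward as they close: fully open they stand 13 mm farther back than shut.
Start: joints at [-1.42, 0.263, -0.048, 1.259, 0, 1.415], TCP at [0.158, -0.501, 0.231] pointing down, gripper open.
Joint ranges: [-2.65, 2.65], [-0.89, 1.7], [-1.18, 1.37], [-2.13, 2.11], [-1.35, 1.29], [-3.14, 3.14]. Speed limits (rad/s): [1.89, 1.89, 2.57, 2.79, 3.14, 3.14].

### API

Orientations are given as a rotation vector (axis times angle).
In Python, from rig import * gives the robot as it stands.
- The arm moves only by the shell command python3 -m inch 'ROWS' [FORCE]. ROWS is JSON, a list of rows, each a list of 7 numbers: the turn, a rotation vector about the world's x, y, z in rad, then the shift along the world's x, y, z in m, then the closure, from -1 (fully open) to 1 (shut). In form: [[wx, wy, wz, x, y, z, hand], ...]. A call has exactly 8 rows; each row is the pose to reach, as a shift and turn from the pose commanded when the call began; what a row does not reach only later rows make up. A row lasts 1/10 s, in which the tool goes at most 50 mm and 8.59 degrees, less where a joint would pass 70% of its speed; a pose out of reach is approached as far as the arm can. A call with a gripper value outside its range is refused whole. The fingers move at their own pace and stop on an object; FORCE is the grip in N (left out, the last holds). Time passes only in rows, so rows that repeat a pose let the fingers close, or fill a call up. It gives the time, the measured TCP pose, the force, the opening and the grip force at its end, in the units of the state.
- state(): the state, without advancing time (a new reading comes with each control period).
- capture(name): name is "side" or "top"; returns the picture (400x640x3 uint8, red, green, blue); there is no depth.
- camera_params(name): a dict with "camera_matrix" (3x3 intrinsics, pixels), "distortion" ([k1, k2, p1, p2, k3] as OpenCV has them; the pictures are not rectified), "origin" and "attitude" of the camera in the world. Camera axes: x right, y up, looking along -z (the intrinsics and any distortion apply to the point x, -y, -z); pixel columns grow to the right and rows downward; lengths in m; the calibration is good to about 2 mm. A picture is of the moment at which its call begins. camera_params takes no time and is no camera call.
- finish_job(): hands the job in; it is judged then, once.
The state is a dict: "time": time; "joint_positions": joint angles; "joint_velocities": joint speeds; "joint_torque": joint torques, N m; "ee_pos": TCP position; "orientation": TCP orientation; "wrist_force": force on the tool from outside, world axes, zero at the start; "moment": the same for the moment, N m; "width": finger opening in m; "grip_force": force on a finger pad.
Only numpy, scipy, OpenCV 4.12 (cv2) and the standard library are available. Lean on these libraries where they do the work, as an engineer would, in place of code of your own. Each camera call takes 0.05 s, during which the arm holds its last target. There are 200 camera calls.

## Working session

There is one attempt and no reset: what is moved stays moved. The work goes in short steps, Python scripts to look and compute and a shell command to move; the robot and the scene stay as the last step left them, time stands still between calls to the robot, and variables do not carry over. Pictures are saved under pics/ and viewed, at most 13 in all, crops included, and the job is handed in when it is done.

```bash
ls; mkdir -p pics
python3 - <<'E'
from rig import *
import cv2,numpy as np
for n in("side","top"):
    im=capture(n);cv2.imwrite(f"pics/{n}0.png",im[:,:,::-1])
    print(camera_params(n))
s=state();print(s)
E
```

```text
pics
{'camera_matrix': array([[461.22189404,   0.        , 313.62450971],
       [  0.        , 461.22189404, 201.49220971],
       [  0.        ,   0.        ,   1.        ]]), 'distortion': array([-0.10127371,  0.        ,  0.        ,  0.        ,  0.        ]), 'origin': array([0.11346772, 1.07914154, 1.06252617]), 'attitude': array([ 0.1967102 , -1.27047943, -2.55308666])}
{'camera_matrix': array([[377.09638898,   0.        , 319.04928371],
       [  0.        , 377.09638898, 204.35121464],
       [  0.        ,   0.        ,   1.        ]]), 'distortion': array([-0.0223304,  0.       ,  0.       ,  0.       ,  0.       ]), 'origin': array([ 0.43035801, -0.17957011,  1.21825224]), 'attitude': array([ 0.07069102, -0.10250759, -1.59361375])}
{'time': 0.1, 'joint_positions': array([-1.42032156e+00,  2.63458484e-01, -4.88509299e-02,  1.25941719e+00,
        4.28457977e-05,  1.41550871e+00]), 'joint_velocities': array([-0.00096519, -0.00032016,  0.0028902 ,  0.00135445,  0.00031457,
       -0.00129144]), 'joint_torque': array([ 3.62306826e-03, -6.38579035e+01,  3.85063255e+01,  9.97966679e-03,
       -9.06308765e-05, -2.51941162e-05]), 'ee_pos': array([ 0.15801175, -0.5004017 ,  0.23089007]), 'orientation': array([-3.10403111e+00, -4.78279981e-01, -7.07972951e-05]), 'wrist_force': array([0.30770746, 0.14256885, 0.08809989]), 'moment': array([0.02742192, 0.01913306, 0.00100814]), 'grip_force': 0.0, 'width': 0.08554118422628369}
```

View pics/top0.png

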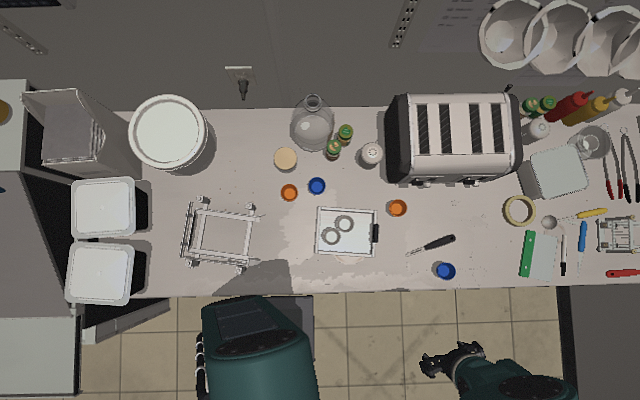

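View pics/side0.png

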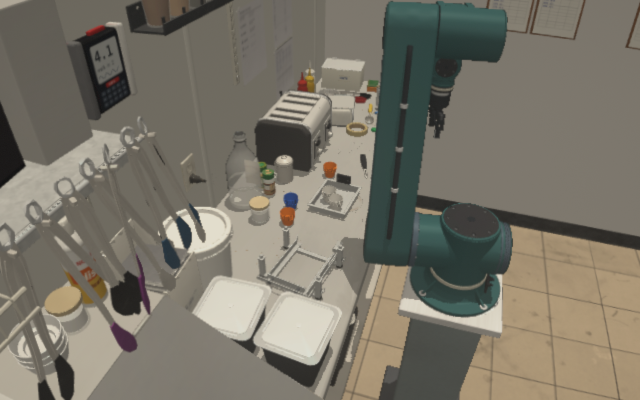

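The top view shows the tray at about (345,231), with its grip at (375,232) and two white cup stacks inside. The carrier is at about (220,235), with its mouth probably on the right. The side view shows the same layout: tray (335,198), carrier (300,270). I'll enlarge the top view.

Run:
```python
import cv2
im=cv2.imread("pics/top0.png")
cv2.imwrite("pics/c1.png",cv2.resize(im[185:285,170:390],None,fx=3.6,fy=3.6,interpolation=cv2.INTER_CUBIC))
im=cv2.imread("pics/side0.png")
cv2.imwrite("pics/c2.png",cv2.resize(im[165:305,240:380],None,fx=4.2,fy=4.2,interpolation=cv2.INTER_CUBIC))
```

```text
(no output)
```

View pics/c1.png

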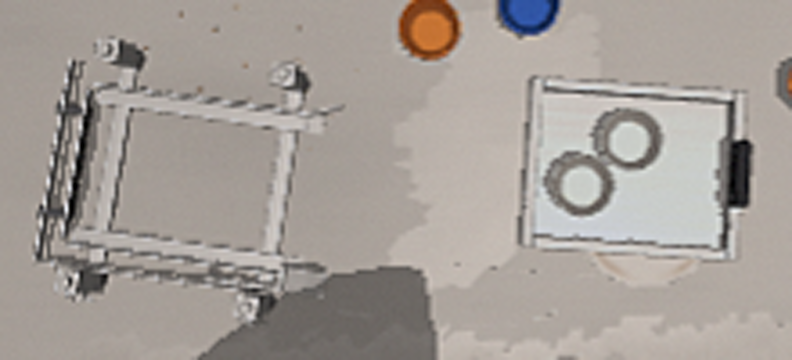

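View pics/c2.png

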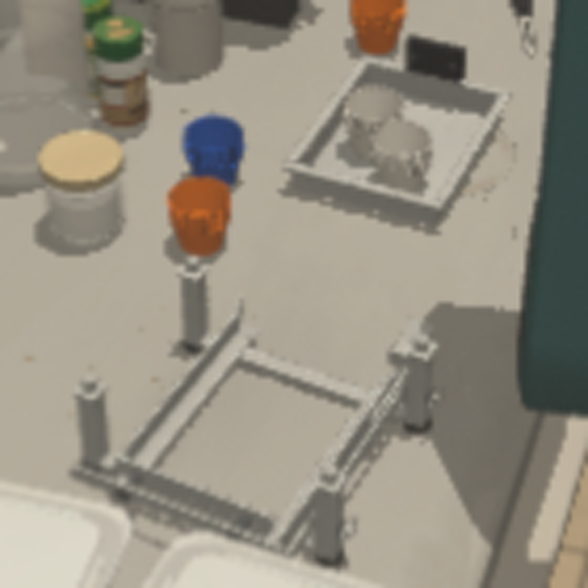

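The top crop shows the mouth on the right, the stop plate on the left and the catch arm along the lower side. The white cups sit in the only tray with a black grip, and the blue and orange cups outside it are decoys. Next I'll compute the poses.

```bash
cat > h.py <<'E'
import numpy as np,cv2
from scipy.spatial.transform import Rotation as R
from rig import camera_params
def ray(n,uv):
    p=camera_params(n);q=cv2.undistortPoints(np.array(uv,float).reshape(-1,1,2),p['camera_matrix'],p['distortion'])[:,0]
    d=np.c_[q[:,0],-q[:,1],-np.ones(len(q))]@R.from_rotvec(p['attitude']).as_matrix().T
    return p['origin'],d
def plane(n,uv,z):
    o,d=ray(n,uv);return o+d*((z-o[2])/d[:,2])[:,None]
def tri(a,b):
    o1,d1=ray('top',a);o2,d2=ray('side',b);out=[]
    for x,y in zip(d1,d2):
        s=np.linalg.lstsq(np.c_[x,-y],o2-o1,rcond=None)[0];out.append((o1+x*s[0]+o2+y*s[1])/2)
    return np.array(out)
def fit(model,pts): # 2D rigid: world=R model+t
    m=np.array(model,float);c=m.mean(0);w=pts[:,:2];k=w.mean(0)
    A=(m-c)@np.array([1,1j]);B=(w-k)@np.array([1,1j]);th=np.angle((A.conj()*B).sum())
    Rm=np.array([[np.cos(th),-np.sin(th)],[np.sin(th),np.cos(th)]]);t=k-Rm@c
    return t,th,np.linalg.norm(w-(m@Rm.T+t),axis=1)
E
python3 - <<'E'
from h import *
np.set_printoptions(precision=4,suppress=True)
t=lambda a:(np.array(a)+.5)/3.6-.5+[170,185]
s=lambda a:(np.array(a)+.5)/4.2-.5+[240,165]
pt=t([(108,47),(288,74),(72,282),(248,305)]);ps=s([(193-101,386),(193,268),(331,479),(421,347)])
M=[(.08,-.098),(-.07,-.098),(.08,.098),(-.07,.098)]
print('posts top',fit(M,plane('top',pt,.091)));print('posts side',fit(M,plane('side',ps,.091)));print(tri(pt,ps))
tt=t([(530,77),(747,92),(737,259),(521,247)]);ts=s([(288,168),(365,62),(510,97),(440,212)])
T=[(.095,-.075),(-.095,-.075),(-.095,.075),(.095,.075)]
print('tray top',fit(T,plane('top',tt,.03)));print('tray side',fit(T,plane('side',ts,.03)))
print('grip',plane('top',t([(740,173)]),.065), tri(t([(740,173)]),s([(436,50)])))
E
```

```text
posts top (array([0.4735, 0.0897]), np.float64(1.4096566877378418), array([0.0012, 0.0022, 0.0024, 0.0027]))
posts side (array([0.4639, 0.1072]), np.float64(1.408828429599738), array([0.0026, 0.0013, 0.0008, 0.0021]))
[[0.5813 0.1568 0.078 ]
 [0.5573 0.0065 0.0752]
 [0.3873 0.1868 0.0743]
 [0.3641 0.0402 0.0766]]
tray top (array([ 0.4736, -0.2871]), np.float64(1.4825715984702847), array([0.0011, 0.002 , 0.0021, 0.0009]))
tray side (array([ 0.4653, -0.2766]), np.float64(1.4722551186501245), array([0.0069, 0.0056, 0.0047, 0.0037]))
grip [[ 0.466  -0.3742  0.065 ]] [[ 0.4637 -0.3764  0.0556]]
```

Run:
```python
from h import *
np.set_printoptions(precision=4,suppress=True)
def proj(n,P):
    p=camera_params(n);c=(np.array(P,float)-p['origin'])@R.from_rotvec(p['attitude']).as_matrix()
    return cv2.projectPoints(c*[1,-1,-1],np.zeros(3),np.zeros(3),p['camera_matrix'],p['distortion'])[0][:,0]
P=[(.158,-.5004,.231),(.158,-.5004,.29)]
for n in('top','side'):print(n,proj(n,P))
t=lambda a:(np.array(a)+.5)/3.6-.5+[170,185]
s=lambda a:(np.array(a)+.5)/4.2-.5+[240,165]
tt=t([(530,77),(747,92),(737,259),(521,247)]);ts=s([(288,168),(365,62),(510,97),(440,212)])
print(tri(tt,ts))
a=cv2.imread('pics/top0.png')[310:400,400:520];b=cv2.imread('pics/side0.png')[50:150,390:490]
cv2.imwrite('pics/c3.png',np.hstack([cv2.resize(a,(400,300)),cv2.resize(b,(300,300))]))
```

```text
top [[440.005  349.771 ]
 [448.2662 356.4465]]
side [[432.0355 134.6   ]
 [434.449  120.4557]]
[[ 0.5517 -0.1995  0.0258]
 [ 0.5367 -0.3924  0.0161]
 [ 0.3901 -0.3768  0.0181]
 [ 0.4063 -0.187   0.0216]]
```

View pics/c3.png

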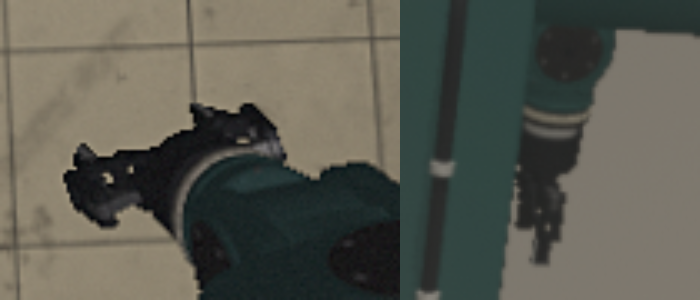

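Both projections agree with the fingertips, the top view best, so I'll work from the top camera. Moving above the grip.

```bash
python3 -m inch '[[0,0,-0.05,0.04,0.016,0,0],[0,0,-0.1,0.08,0.032,0,0],[0,0,-0.15,0.12,0.049,0,0],[0,0,-0.2,0.16,0.065,0,0],[0,0,-0.25,0.2,0.081,0,0],[0,0,-0.3,0.24,0.097,0,0],[0,0,-0.35,0.28,0.114,0,0],[0,0,-0.394,0.308,0.125,0,0]]' 60; python3 -m inch '[[0,0,0,0,0,-0.02,0],[0,0,0,0,0,-0.05,0],[0,0,0,0,0,-0.08,0],[0,0,0,0,0,-0.1,0],[0,0,0,0,0,-0.11,0],[0,0,0,0,0,-0.11,0],[0,0,0,0,0,-0.11,0],[0,0,0,0,0,-0.11,0]]'
python3 - <<'E'
from rig import *
import cv2,numpy as np
a=capture("top");b=capture("side")
cv2.imwrite("pics/t1.png",a[:,:,::-1]);cv2.imwrite("pics/s1.png",b[:,:,::-1])
A=cv2.resize(a[190:290,310:410,::-1],(400,400),interpolation=3);B=cv2.resize(b[150:230,290:370,::-1],(400,400),interpolation=3)
cv2.imwrite("pics/c4.png",np.hstack([A,B]))
E
```

```text
time: 0.9
ee_pos: [0.4682, -0.3741, 0.2309]
orientation: [-3.138, 0.14, 0.0]
wrist_force: [-0.5, -1.1, 0.1]
width: 0.0425
grip_force: 0.0
time: 1.7
ee_pos: [0.4665, -0.3761, 0.1224]
orientation: [3.137, -0.139, 0.002]
wrist_force: [-0.1, 0.2, 0.6]
width: 0.0429
grip_force: 0.0
```

View pics/c4.png

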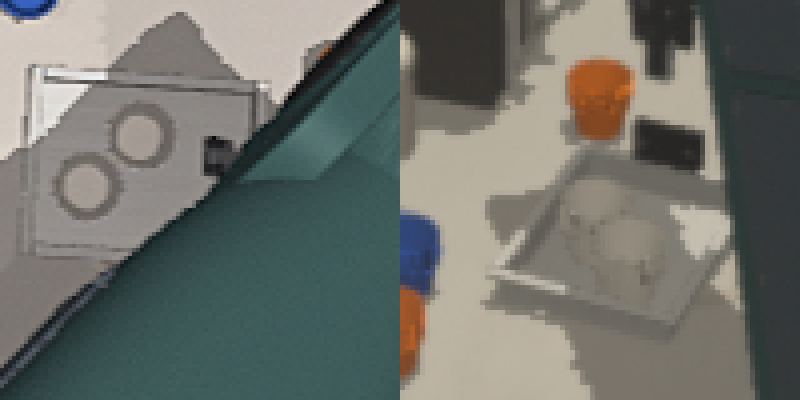

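The top crop shows the inner fingertip at (215,155), just inside the grip. The side crop shows a finger (655,60) above the grip (668,145). Descending and closing.

```bash
python3 -m inch '[[0,0,0,0,0,-0.02,0],[0,0,0,0,0,-0.04,0],[0,0,0,0,0,-0.055,0],[0,0,0,0,0,-0.068,0],[0,0,0,0,0,-0.078,0],[0,0,0,0,0,-0.084,0],[0,0,0,0,0,-0.087,0],[0,0,0,0,0,-0.087,0]]' 60; python3 -m inch '[[0,0,0,0,0,0,0.3],[0,0,0,0,0,0,0.5],[0,0,0,0,0,0,0.7],[0,0,0,0,0,0,1],[0,0,0,0,0,0,1],[0,0,0,0,0,0,1],[0,0,0,0,0,0,1],[0,0,0,0,0,0,1]]' 60
```

```text
time: 2.6
ee_pos: [0.4661, -0.3757, 0.0344]
orientation: [3.138, -0.139, 0.0]
wrist_force: [0.6, 0.4, 0.5]
width: 0.0424
grip_force: 0.0
time: 3.4
ee_pos: [0.4663, -0.3759, 0.0349]
orientation: [3.138, -0.139, 0.001]
wrist_force: [-0.3, 0.0, 5.4]
width: 0.0129
grip_force: 58.5
```

```bash
python3 -m inch '[[0,0,0,0,0,0.004,1],[0,0,0,0,0,0.009,1],[0,0,0,0,0,0.015,1],[0,0,0,0,0,0.02,1],[0,0,0,0,0,0.024,1],[0,0,0,0,0,0.026,1],[0,0,0,0,0,0.026,1],[0,0,0,0,0,0.026,1]]'; python3 -m inch '[[0,0,-0.005,-0.003,0.01,0,1],[0,0,-0.015,-0.01,0.03,0,1],[0,0,-0.03,-0.018,0.055,0,1],[0,0,-0.045,-0.027,0.082,0,1],[0,0,-0.06,-0.036,0.11,0,1],[0,0,-0.07,-0.042,0.13,0,1],[0,0,-0.073,-0.0455,0.139,0,1],[0,0,-0.073,-0.0455,0.139,0,1]]'
python3 - <<'E'
from rig import *
import cv2,numpy as np
a=capture("top");b=capture("side")
cv2.imwrite("pics/t2.png",a[:,:,::-1]);cv2.imwrite("pics/s2.png",b[:,:,::-1])
print(state()['ee_pos'],state()['wrist_force'],state()['moment'])
A=cv2.resize(a[190:290,175:335,::-1],(800,500),interpolation=3);
cv2.imwrite("pics/c5.png",A)
E
```

```text
time: 4.2
ee_pos: [0.466, -0.3756, 0.0601]
orientation: [-3.138, 0.138, 0.0]
wrist_force: [0.0, 0.7, -3.4]
width: 0.0129
grip_force: 58.5
time: 5.0
ee_pos: [0.4201, -0.2356, 0.0604]
orientation: [-3.131, 0.251, 0.0]
wrist_force: [0.3, -0.2, -2.8]
width: 0.0129
grip_force: 58.7
[ 0.42100167 -0.23733751  0.06044228] [ 0.32949089 -0.41853635 -3.208014  ] [-0.27548811  0.01717149  0.04497073]
```

View pics/c5.png

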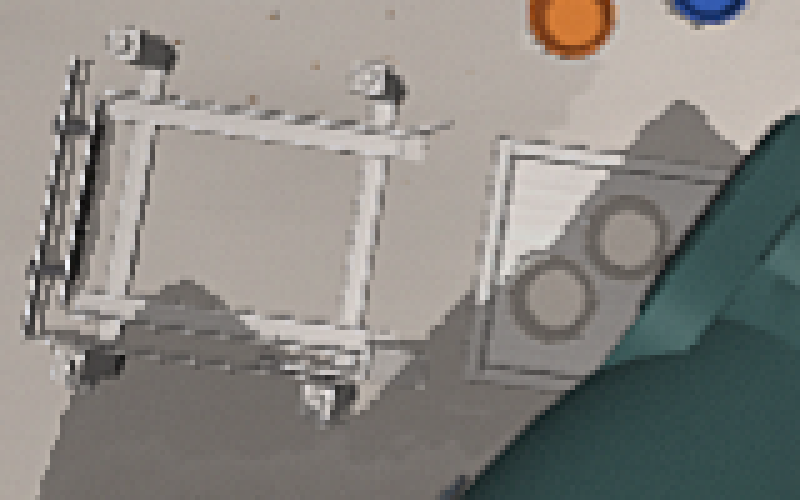

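The crop shows the tray's front rim corners at (500,138) and (475,380). The post tops are near (126,44), (368,78), (72,367) and (322,402), and the runners run (110,106)-(415,148) and (85,303)-(362,340).

Run:
```python
from h import *
from rig import state
np.set_printoptions(precision=4,suppress=True)
t=lambda a:(np.array(a)+.5)/5-.5+[175,190]
M=[(.08,-.098),(-.07,-.098),(.08,.098),(-.07,.098)]
c,th,r=fit(M,plane('top',t([(126,44),(368,78),(72,367),(322,402)]),.091));print(c,th,r)
u=plane('top',t([(110,106),(415,148),(85,303),(362,340)]),.014)[:,:2]
Rm=np.array([[np.cos(th),-np.sin(th)],[np.sin(th),np.cos(th)]])
print('runners in carrier',(u-c)@Rm,[np.arctan2(*(u[i]-u[i+1])[::-1]) for i in(0,2)])
f=plane('top',t([(500,138),(475,380)]),.054)[:,:2]
print('front corners',(f-c)@Rm,'yaw',np.arctan2(*(f[0]-f[1])[::-1])+np.pi/2)
s=state();y=R.from_rotvec(s['orientation']).as_matrix()[:,1];print('tool yaw',np.arctan2(-y[1],-y[0]),'grip',(s['ee_pos'][:2]-c)@Rm)
# precise subpixel line fits on runners/front rim
g=cv2.cvtColor(cv2.imread('pics/t2.png'),6).astype(float)
def edges(cols,lo,hi):
    return [(x,[lo+int(k) for k in np.argsort(-abs(np.diff(g[lo:hi,x])))[:5]]) for x in cols]
print(edges((205,225,240),205,225));
for x in(205,225,240):print(x,g[206:224,x].astype(int),g[246:268,x].astype(int))
```

```text
[0.4725 0.0907] 1.4150876793727372 [0.0013 0.0027 0.0019 0.0008]
runners in carrier [[ 0.1065 -0.0632]
 [-0.0905 -0.0622]
 [ 0.1017  0.0623]
 [-0.0752  0.0623]] [np.float64(1.4099534616501543), np.float64(1.4147346209761786)]
front corners [[-0.1476 -0.0731]
 [-0.1535  0.0752]] yaw 1.4548975836283689
tool yaw 1.409738385886812 grip [-0.3321 -0.    ]
[(205, [210, 209, 216, 223, 217]), (225, [210, 208, 216, 213, 212]), (240, [215, 214, 219, 213, 218])]
205 [193 196 197 162 106 190 183 189 203 184 181 136 101  88  78  77  90 110] [167 172 162 100 114 117 119 118 117 136 106 110 110 100  97 131 109 108
 109 108 107 108]
225 [165 165 160 123 125 169 188 158 190 191 188 154 158 163 165 165 164 166] [166 167 166 168 170 158 132 207 198 189 107  96 123 106 110 111 101  82
 119 109 109 108]
240 [166 164 164 163 163 162 161 166 187 144 197 196 198 190 157 161 161 160] [168 169 168 166 167 168 170 161 142 210 199 203 188 108 202 146  92 139
 199  43  91 119]
```

Run:
```python
from h import *
g=cv2.cvtColor(cv2.imread('pics/t2.png'),6).astype(int)
print('front cols 264..286')
for y in range(215,270,4):print(y,g[y,264:287])
print('upper side rows 212..230')
for x in range(276,322,6):print(x,g[212:232,x])
```

```text
front cols 264..286
215 [124 158 169 168 169 170 170 170 169 171 170 173 170 174 170 171 172 170
 173 173 173 174 176]
219 [168 168 167 167 169 168 168 170 171 159 163 201 194 182 206 207 209 207
 209 206 195 189 184]
223 [169 166 166 168 167 169 168 168 170 171 184 211 168 114 197 209 206 202
 205 205 207 211 211]
227 [166 167 166 169 168 166 168 171 140 141 211 186 104 159 215 208 205 203
 203 201 200 199 200]
231 [167 167 166 166 168 167 169 165 168 189 207 164 155 218 210 206 205 202
 203 203 201 202 203]
235 [167 168 167 167 169 170 169 150 157 213 179  97 178 215 211 209 208 207
 208 208 208 209 213]
239 [167 168 167 168 168 173 140 138 205 197 134 155 215 210 207 211 208 204
 206 211 178 118 126]
243 [171 170 170 170 170 172 172 188 215 170 117 201 222 184 146 167 139 114
  91  99  99 105 106]
247 [169 169 172 171 172 139 146 214 192 107 110 129 129 112  98  98 117 144
 149 143 147 145 146]
251 [175 147 101 107  97  96 118 120 100 104 135 135 129 110  95  97 118 146
 147 147 144 144 145]
255 [106 109 110 109 108 114 129 115  89 117 134 133 131 136 131 109  98  95
  94  96 107 
[... 326 characters left out ...]
.230
276 [171 171 169 170 165 123 208 194 195 181 176 168 156 144 118 104 122 128
 113 155]
282 [170 170 171 173 173 167 111 209 208 110 199 205 204 205 202 203 209 205
 203 203]
288 [174 175 177 182 186 188 183 131 210 211 119 213 204 202 203 199 203 209
 206 206]
294 [185 187 187 186 187 188 188 189 163 206 212 121 214 206 176 173 113 125
 133 111]
300 [187 190 190 192 190 195 198 161  96 114 125 126 100 127 126 126 129  94
 100 105]
306 [195 162 109 116 117 121 119 119 116 106 123 130 121 107 126 124 129 128
 124 109]
312 [117 120 118 117 118 121 119 117 119 117 103 126 127 101 115 129 126 126
 130 128]
318 [191 192 196 195 153 108 117 118 121 119 119 102 134 133  98 110  74  26
  47  57]
```

Tray and carrier yaw agree (edge slopes 0.142–0.152 against 0.134–0.147) and the tray is centred to about 1 mm. Lowering it to runner height and approaching.

```bash
python3 -m inch '[[0,0,0,0.0005,0.003,-0.002,1],[0,0,0,0.001,0.006,-0.004,1],[0,0,0,0.0015,0.009,-0.006,1],[0,0,0,0.002,0.012,-0.008,1],[0,0,0,0.0025,0.015,-0.0085,1],[0,0,0,0.003,0.019,-0.0085,1],[0,0,0,0.0038,0.0237,-0.0085,1],[0,0,0,0.0038,0.0237,-0.0085,1]]'
python3 - <<'E'
from rig import *
import cv2,numpy as np
b=capture("side");cv2.imwrite("pics/s3.png",b[:,:,::-1])
cv2.imwrite("pics/c6.png",cv2.resize(b[175:315,245:385,::-1],(600,600),interpolation=3))
print(state()['wrist_force'],state()['moment'],state()['ee_pos'])
E
```

```text
time: 5.9
ee_pos: [0.4244, -0.2123, 0.0518]
orientation: [-3.131, 0.252, 0.0]
wrist_force: [0.3, -0.4, -3.1]
width: 0.0131
grip_force: 58.7
[-0.15250329 -0.52348501 -4.096411  ] [-0.2543521   0.06716432  0.02515398] [ 0.42443412 -0.21264785  0.05188877]
```

View pics/c6.png

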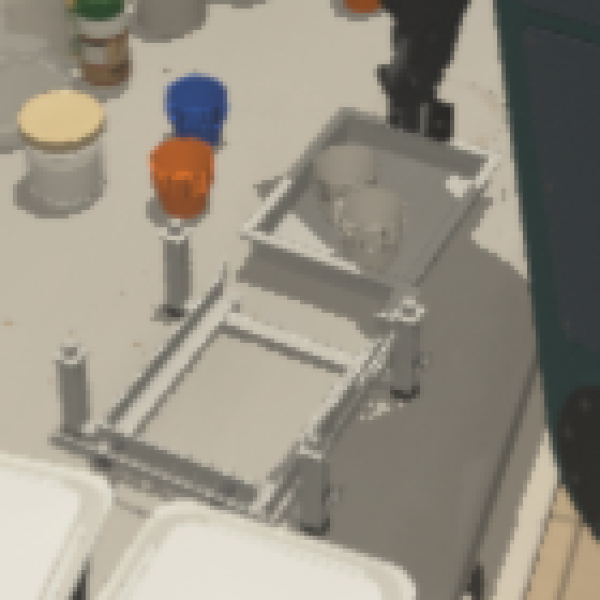

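The side crop shows the tray level in front of the mouth, with its front corners at (245,235) and (400,298), in line with the fences and with the cups standing. Sliding in slowly.

```bash
python3 -m inch '[[0,0,0,0.0005,0.003,0,1],[0,0,0,0.001,0.006,0,1],[0,0,0,0.0014,0.009,0,1],[0,0,0,0.0019,0.012,0,1],[0,0,0,0.0024,0.015,0,1],[0,0,0,0.0029,0.018,0,1],[0,0,0,0.0034,0.021,0,1],[0,0,0,0.0038,0.0237,0,1]]'
python3 -m inch '[[0,0,0,0.0005,0.003,0,1],[0,0,0,0.001,0.006,0,1],[0,0,0,0.0014,0.009,0,1],[0,0,0,0.0019,0.012,0,1],[0,0,0,0.0024,0.015,0,1],[0,0,0,0.0029,0.018,0,1],[0,0,0,0.0034,0.021,0,1],[0,0,0,0.0038,0.0237,0,1]]'
python3 -c "
from rig import *
s=state();print(s['wrist_force'],s['moment'])"
```

```text
time: 6.75
ee_pos: [0.4282, -0.189, 0.0517]
orientation: [-3.131, 0.253, 0.0]
wrist_force: [0.3, -0.3, -3.2]
width: 0.0133
grip_force: 58.8
time: 7.55
ee_pos: [0.432, -0.1653, 0.0518]
orientation: [-3.131, 0.253, 0.0]
wrist_force: [-0.3, 0.1, -3.9]
width: 0.013
grip_force: 58.8
[-0.25066715  0.12130915 -3.86842586] [-0.39271545  0.01341042  0.00566782]
```

```bash
python3 -m inch '[[0,0,0,0.0005,0.003,-0.0003,1],[0,0,0,0.001,0.006,-0.0006,1],[0,0,0,0.0014,0.009,-0.0009,1],[0,0,0,0.0019,0.012,-0.0012,1],[0,0,0,0.0024,0.015,-0.0012,1],[0,0,0,0.0029,0.018,-0.0012,1],[0,0,0,0.0034,0.021,-0.0012,1],[0,0,0,0.0038,0.0237,-0.0012,1]]'
python3 -m inch '[[0,0,0,0.0005,0.003,0,1],[0,0,0,0.001,0.006,0,1],[0,0,0,0.0014,0.009,0,1],[0,0,0,0.0019,0.012,0,1],[0,0,0,0.0024,0.015,0,1],[0,0,0,0.0029,0.018,0,1],[0,0,0,0.0034,0.021,0,1],[0,0,0,0.0038,0.0237,0,1]]'
python3 -c "
from rig import *
s=state();print(s['wrist_force'],s['moment'])"
```

```text
time: 8.35
ee_pos: [0.4358, -0.1416, 0.0506]
orientation: [-3.131, 0.253, -0.0]
wrist_force: [0.2, -0.4, -4.1]
width: 0.013
grip_force: 58.8
time: 9.15
ee_pos: [0.4396, -0.1179, 0.0506]
orientation: [-3.131, 0.253, 0.0]
wrist_force: [-0.4, 0.1, -3.1]
width: 0.0131
grip_force: 58.8
[-0.38800289  0.05079548 -3.09087451] [-0.41598669  0.01907161  0.03940492]
```

```bash
python3 -m inch '[[0,0,0,0.0005,0.003,-0.0003,1],[0,0,0,0.001,0.006,-0.0006,1],[0,0,0,0.0014,0.009,-0.0008,1],[0,0,0,0.0019,0.012,-0.001,1],[0,0,0,0.0024,0.015,-0.001,1],[0,0,0,0.0029,0.018,-0.001,1],[0,0,0,0.0034,0.021,-0.001,1],[0,0,0,0.0038,0.0237,-0.001,1]]'
python3 -m inch '[[0,0,0,0.0005,0.003,0,1],[0,0,0,0.001,0.006,0,1],[0,0,0,0.0014,0.009,0,1],[0,0,0,0.0019,0.012,0,1],[0,0,0,0.0024,0.015,0,1],[0,0,0,0.0029,0.018,0,1],[0,0,0,0.0034,0.021,0,1],[0,0,0,0.0038,0.0237,0,1]]'
python3 -c "
from rig import *
s=state();print(s['wrist_force'],s['moment'])
import cv2,numpy as np
a=capture('top');b=capture('side');cv2.imwrite('pics/s4.png',b[:,:,::-1]);cv2.imwrite('pics/t4.png',a[:,:,::-1])
cv2.imwrite('pics/c7.png',np.hstack([cv2.resize(a[190:290,175:275,::-1],(400,400),interpolation=3),cv2.resize(b[210:310,265:365,::-1],(400,400),interpolation=3)]))"
```

```text
time: 9.95
ee_pos: [0.4434, -0.0942, 0.0496]
orientation: [-3.131, 0.253, -0.0]
wrist_force: [0.1, 0.3, -3.4]
width: 0.0133
grip_force: 58.9
time: 10.75
ee_pos: [0.4472, -0.0705, 0.0496]
orientation: [3.131, -0.253, 0.0]
wrist_force: [0.4, 0.0, -4.1]
width: 0.013
grip_force: 58.9
[ 0.35364727  0.02609235 -4.09206606] [-0.33677024 -0.0126706   0.05595837]
```

View pics/c7.png

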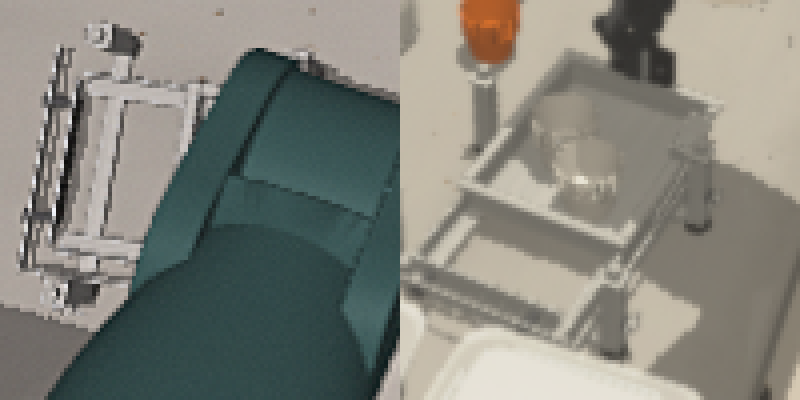

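The crops show the tray sliding in straight between the posts. The front rim runs (465,183)–(625,240) in the side view and the cups are upright. Continuing.

```bash
python3 -m inch '[[0,0,0,0.0005,0.003,0,1],[0,0,0,0.001,0.006,0,1],[0,0,0,0.0014,0.009,-0.0003,1],[0,0,0,0.0019,0.012,-0.0006,1],[0,0,0,0.0024,0.015,-0.0008,1],[0,0,0,0.0029,0.018,-0.0008,1],[0,0,0,0.0034,0.021,-0.0008,1],[0,0,0,0.0038,0.0237,-0.0008,1]]'
python3 -m inch '[[0,0,0,0.0003,0.002,0,1],[0,0,0,0.0006,0.004,0,1],[0,0,0,0.001,0.006,0,1],[0,0,0,0.0013,0.008,0,1],[0,0,0,0.0016,0.01,0,1],[0,0,0,0.0019,0.012,0,1],[0,0,0,0.0023,0.014,0,1],[0,0,0,0.0026,0.016,0,1]]'
python3 -c "
from rig import *
s=state();print(s['wrist_force'],s['moment'])"
```

```text
time: 11.65
ee_pos: [0.4511, -0.0469, 0.0489]
orientation: [3.131, -0.253, 0.0]
wrist_force: [-0.4, -3.0, 0.0]
width: 0.0133
grip_force: 59.3
time: 12.45
ee_pos: [0.4537, -0.031, 0.0488]
orientation: [3.131, -0.253, 0.0]
wrist_force: [0.3, -4.2, 2.8]
width: 0.0133
grip_force: 59.9
[ 0.31049625 -4.21151691  2.79313165] [-0.69175119  0.08834812  0.02283916]
```

```bash
python3 -m inch '[[0,0,0,0,0,0.0003,1],[0,0,0,0,0,0.0005,1],[0,0,0,0.0001,0.001,0.0005,1],[0,0,0,0.0003,0.002,0.0005,1],[0,0,0,0.0005,0.003,0.0005,1],[0,0,0,0.0006,0.004,0.0005,1],[0,0,0,0.0008,0.005,0.0005,1],[0,0,0,0.001,0.006,0.0005,1]]'
python3 -m inch '[[0,0,0,0,0,0,1],[0,0,0,0.0001,0.001,0,1],[0,0,0,0.0002,0.0015,0,1],[0,0,0,0.0003,0.002,0,1],[0,0,0,0.0004,0.0025,0,1],[0,0,0,0.0005,0.003,0,1],[0,0,0,0.0006,0.0035,0,1],[0,0,0,0.0006,0.004,0,1]]'
python3 -c "
from rig import *
s=state();print(s['wrist_force'],s['moment'])"
```

```text
time: 13.25
ee_pos: [0.4545, -0.0249, 0.0493]
orientation: [-3.131, 0.253, 0.0]
wrist_force: [0.4, -0.4, -4.0]
width: 0.0133
grip_force: 58.8
time: 14.05
ee_pos: [0.4552, -0.021, 0.0493]
orientation: [3.131, -0.253, 0.0]
wrist_force: [0.2, -0.2, -3.7]
width: 0.0127
grip_force: 58.9
[ 0.22438525 -0.1936254  -3.74223204] [-0.32875761  0.00123366  0.01220796]
```

```bash
for i in 1 2 ; do python3 -m inch '[[0,0,0,0,0.0005,0,1],[0,0,0,0.0001,0.001,0,1],[0,0,0,0.0002,0.0015,0,1],[0,0,0,0.0003,0.002,0,1],[0,0,0,0.0004,0.0025,0,1],[0,0,0,0.0005,0.003,0,1],[0,0,0,0.0006,0.0035,0,1],[0,0,0,0.0006,0.004,0,1]]'; done
python3 -c "
from rig import *
s=state();print(s['wrist_force'],s['moment'])"
```

```text
time: 14.85
ee_pos: [0.4558, -0.017, 0.0493]
orientation: [-3.131, 0.253, -0.0]
wrist_force: [-0.5, -0.7, -3.3]
width: 0.0135
grip_force: 58.9
time: 15.65
ee_pos: [0.4564, -0.013, 0.0493]
orientation: [3.131, -0.253, 0.0]
wrist_force: [-0.4, -0.6, -3.7]
width: 0.013
grip_force: 58.9
[-0.35920484 -0.55968198 -3.69864638] [-0.29625856  0.00931833  0.06379316]
```

```bash
for i in 1 2 ; do python3 -m inch '[[0,0,0,0,0.0005,0,1],[0,0,0,0.0001,0.001,0,1],[0,0,0,0.0002,0.0015,0,1],[0,0,0,0.0003,0.002,0,1],[0,0,0,0.0004,0.0025,0,1],[0,0,0,0.0005,0.003,0,1],[0,0,0,0.0006,0.0035,0,1],[0,0,0,0.0006,0.004,0,1]]'; done
python3 -c "
from rig import *
s=state();print(s['wrist_force'],s['moment'])"
```

```text
time: 16.45
ee_pos: [0.4569, -0.009, 0.0493]
orientation: [-3.131, 0.253, -0.0]
wrist_force: [0.4, 0.3, -3.2]
width: 0.0129
grip_force: 58.9
time: 17.25
ee_pos: [0.4576, -0.005, 0.0493]
orientation: [-3.131, 0.253, 0.0]
wrist_force: [0.2, 0.0, -3.1]
width: 0.013
grip_force: 58.9
[ 0.16660704  0.00746611 -3.11481393] [-0.36222898  0.03992942 -0.01923915]
```

```bash
for i in 1 2 ; do python3 -m inch '[[0,0,0,0,0.0005,0,1],[0,0,0,0.0001,0.001,0,1],[0,0,0,0.0002,0.0015,0,1],[0,0,0,0.0003,0.002,0,1],[0,0,0,0.0004,0.0025,0,1],[0,0,0,0.0005,0.003,0,1],[0,0,0,0.0006,0.003,0,1],[0,0,0,0.0006,0.003,0,1]]'; done
python3 -c "
from rig import *
s=state();print(s['wrist_force'],s['moment'])"
```

```text
time: 18.05
ee_pos: [0.4581, -0.002, 0.0493]
orientation: [-3.131, 0.253, 0.0]
wrist_force: [0.0, 0.3, -3.2]
width: 0.0129
grip_force: 58.8
time: 18.85
ee_pos: [0.4587, 0.001, 0.0493]
orientation: [-3.131, 0.253, 0.0]
wrist_force: [-0.3, 0.0, -2.7]
width: 0.0131
grip_force: 58.9
[-0.31420097  0.02252617 -2.70210276] [-0.16811377  0.04826239  0.06976881]
```

```bash
for i in 1 2 ; do python3 -m inch '[[0,0,0,0,0.0005,0,1],[0,0,0,0.0001,0.001,0,1],[0,0,0,0.0002,0.0015,0,1],[0,0,0,0.0003,0.002,0,1],[0,0,0,0.0004,0.0025,0,1],[0,0,0,0.0005,0.003,0,1],[0,0,0,0.0005,0.003,0,1],[0,0,0,0.0005,0.003,0,1]]';python3 -c "
from rig import *
s=state();print(s['wrist_force'],s['moment'])";  done
```

```text
time: 19.65
ee_pos: [0.4593, 0.004, 0.0493]
orientation: [-3.131, 0.253, -0.0]
wrist_force: [-0.1, -0.3, -3.7]
width: 0.0133
grip_force: 58.8
[-0.06776316 -0.32891108 -3.68549012] [-0.21443767 -0.06027322  0.00310426]
time: 20.45
ee_pos: [0.4597, 0.007, 0.0493]
orientation: [-3.131, 0.253, 0.0]
wrist_force: [-1.3, 0.6, -3.3]
width: 0.0129
grip_force: 58.8
[-1.25215016  0.56668427 -3.29490646] [-0.1993681  -0.04432651 -0.00477585]
```

```bash
python3 -c "
from rig import *
s=state();print(s['wrist_force'])
import cv2,numpy as np
a=capture('top');b=capture('side');cv2.imwrite('pics/s5.png',b[:,:,::-1]);cv2.imwrite('pics/t5.png',a[:,:,::-1])
cv2.imwrite('pics/c8.png',np.hstack([cv2.resize(a[195:275,175:225,::-1],(312,500),interpolation=3),cv2.resize(b[215:305,265:352,::-1],(483,500),interpolation=3)]))"
```

```text
[-1.25215016  0.56668427 -3.29490646]
```

View pics/c8.png

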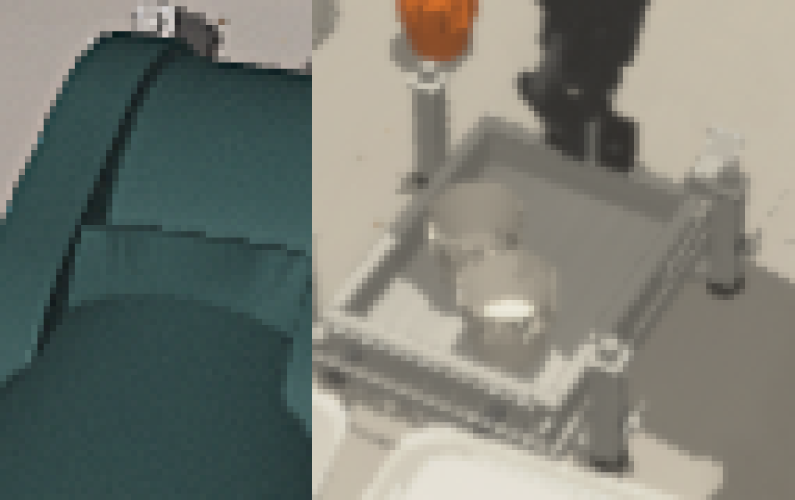

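The side crop shows the tray almost fully in, with the front rim (330,310)–(545,405) just short of the stop plate and the cups upright. A slight sideways load of -1.3 N suggests contact with the right fence, so I'll ease x as I go on.

```bash
for i in 1 2 ; do python3 -m inch '[[0,0,0,-0.0002,0,0,1],[0,0,0,-0.0002,0.0005,0,1],[0,0,0,-0.0001,0.001,0,1],[0,0,0,-0.0001,0.0015,0,1],[0,0,0,0,0.002,0,1],[0,0,0,0,0.0025,0,1],[0,0,0,0,0.0025,0,1],[0,0,0,0,0.0025,0,1]]';python3 -c "
from rig import *
s=state();print(s['wrist_force'],s['moment'])";  done
```

```text
time: 21.35
ee_pos: [0.4596, 0.0083, 0.0493]
orientation: [-3.131, 0.251, -0.0]
wrist_force: [-0.3, -0.1, -3.4]
width: 0.0133
grip_force: 58.8
[-0.30769425 -0.11875237 -3.42895522] [-0.29172154 -0.00134866  0.02246735]
time: 22.15
ee_pos: [0.4594, 0.0094, 0.0493]
orientation: [-3.13, 0.248, -0.0]
wrist_force: [-0.2, -2.0, -3.2]
width: 0.0131
grip_force: 58.8
[-0.15760474 -1.96104658 -3.22499982] [-0.54643309  0.07579097 -0.08897622]
```

```bash
python3 -c "
from rig import *
s=state();print(s['joint_positions'],s['joint_torque'],s['ee_pos'],s['orientation'])"
```

```text
[-1.58309349e-01  2.93485533e-01 -5.49014271e-01  7.28298743e-01
  1.70982080e-03  3.14133723e+00] [ 7.71161858e-01 -5.93946147e+01  3.06772792e+01  5.99010754e-02
  7.05963112e-01 -2.80917494e-02] [0.45935565 0.00938863 0.0492716 ] [-3.13008841e+00  2.47877625e-01 -2.09121600e-04]
```

Joint 6 has reached its +3.14 limit, so it cannot keep the tray's yaw any farther in. The tray rests on the runners with the catch riding on its rim, so I'll release, turn the hand half a turn well above it, and re-grip.

```bash
python3 -m inch '[[0,0,0,0,-0.001,-0.0004,1],[0,0,0,0,-0.001,-0.0004,0.8],[0,0,0,0,-0.001,-0.0004,0.5],[0,0,0,0,-0.001,-0.0004,0.2],[0,0,0,0,-0.001,-0.0004,0],[0,0,0,0,-0.001,-0.0004,0],[0,0,0,0,-0.001,-0.0004,0],[0,0,0,0,-0.001,-0.0004,0]]'
python3 -m inch '[[0,0,0,0,0,0.008,0],[0,0,0,0,0,0.02,0],[0,0,0,0,0,0.04,0],[0,0,0,0,0,0.06,0],[0,0,0,0,0,0.08,0],[0,0,0,0,0,0.095,0],[0,0,0,0,0,0.1,0],[0,0,0,0,0,0.1,0]]'
for i in 1 2 3; do python3 -m inch '[[0,0,0.13,0,0,0,0],[0,0,0.26,0,0,0,0],[0,0,0.39,0,0,0,0],[0,0,0.52,0,0,0,0],[0,0,0.65,0,0,0,0],[0,0,0.78,0,0,0,0],[0,0,0.92,0,0,0,0],[0,0,1.047,0,0,0,0]]'; done
python3 - <<'E'
from h import *
from rig import *
s=state();print(s['joint_positions'],s['wrist_force'])
y=R.from_rotvec(s['orientation']).as_matrix()
print('yaw',np.arctan2(y[1,1],y[0,1]),y[:,2],s['ee_pos'])
a=capture('top');b=capture('side');cv2.imwrite('pics/s6.png',b[:,:,::-1]);cv2.imwrite('pics/t6.png',a[:,:,::-1])
E
```

```text
time: 22.95
ee_pos: [0.4594, 0.0085, 0.0489]
orientation: [-3.13, 0.248, -0.0]
wrist_force: [1.0, 1.0, -1.0]
width: 0.0428
grip_force: 0.0
time: 23.75
ee_pos: [0.4596, 0.0084, 0.1494]
orientation: [-3.13, 0.248, -0.002]
wrist_force: [-0.2, -0.1, -0.3]
width: 0.0428
grip_force: 0.0
time: 24.55
ee_pos: [0.4589, 0.0085, 0.148]
orientation: [-2.83, -1.358, 0.003]
wrist_force: [-0.3, 0.2, -0.9]
width: 0.0428
grip_force: 0.0
time: 25.35
ee_pos: [0.4589, 0.0085, 0.148]
orientation: [-1.772, -2.591, 0.003]
wrist_force: [-0.4, -0.3, 0.8]
width: 0.0431
grip_force: 0.0
time: 26.15
ee_pos: [0.4589, 0.0086, 0.148]
orientation: [-0.24, -3.131, 0.003]
wrist_force: [0.3, -1.1, 0.2]
width: 0.0425
grip_force: 0.0
[-0.1580562   0.19714956 -0.37347589  1.00160321 -0.00185598 -0.00511076] [ 0.322662   -1.07812325  0.19875298]
yaw 1.4178535452049252 [-0.0017066  -0.0016074  -0.99999725] [0.45887091 0.00855091 0.14800728]
```

```bash
python3 -m inch '[[0,0,-0.003,0,0,-0.02,0],[0,0,-0.006,0,0,-0.04,0],[0,0,-0.006,0,0,-0.06,0],[0,0,-0.006,0,0,-0.075,0],[0,0,-0.006,0,0,-0.087,0],[0,0,-0.006,0,0,-0.094,0],[0,0,-0.006,0,0,-0.097,0],[0,0,-0.006,0,0,-0.0975,0]]'
python3 -m inch '[[0,0,0,0,0,0,0.2],[0,0,0,0,0,0,0.4],[0,0,0,0,0,0,0.6],[0,0,0,0,0,0,1],[0,0,0,0,0,0,1],[0,0,0,0,0,0,1],[0,0,0,0,0,0,1],[0,0,0,0,0,0,1]]' 60
python3 -c "
from rig import *
s=state();print(s['wrist_force'],s['moment'],s['joint_positions'])"
```

```text
time: 27.05
ee_pos: [0.4593, 0.0085, 0.0513]
orientation: [-0.26, -3.13, 0.003]
wrist_force: [1.0, 0.9, 0.2]
width: 0.0429
grip_force: 0.0
time: 27.85
ee_pos: [0.4596, 0.0084, 0.0518]
orientation: [0.258, 3.13, -0.003]
wrist_force: [-1.2, -0.8, 6.1]
width: 0.0128
grip_force: 58.8
[-1.172831   -0.84413632  6.08225694] [0.01046055 0.29126756 0.20349391] [-0.15800133  0.29046705 -0.54478108  0.73482021 -0.00197123  0.00647402]
```

```bash
python3 -m inch '[[0,0,0,-0.0001,0,0.0003,1],[0,0,0,-0.0002,0,0.0006,1],[0,0,0,-0.0002,0,0.0007,1],[0,0,0,-0.0002,0.0005,0.0007,1],[0,0,0,-0.0001,0.001,0.0007,1],[0,0,0,0,0.0015,0.0007,1],[0,0,0,0,0.002,0.0007,1],[0,0,0,0,0.002,0.0007,1]]'
for i in 1; do python3 -m inch '[[0,0,0,0.0001,0.0005,0,1],[0,0,0,0.0001,0.001,0,1],[0,0,0,0.0002,0.0015,0,1],[0,0,0,0.0003,0.002,0,1],[0,0,0,0.0003,0.002,0,1],[0,0,0,0.0003,0.002,0,1],[0,0,0,0.0003,0.002,0,1],[0,0,0,0.0003,0.002,0,1]]';done
python3 -c "
from rig import *
s=state();print(s['wrist_force'],s['moment'])"
```

```text
time: 28.65
ee_pos: [0.4593, 0.0104, 0.0521]
orientation: [-0.258, -3.131, 0.003]
wrist_force: [0.0, -2.5, -1.9]
width: 0.013
grip_force: 58.5
time: 29.45
ee_pos: [0.4597, 0.0125, 0.0521]
orientation: [-0.258, -3.131, 0.003]
wrist_force: [0.5, -4.3, -1.8]
width: 0.0129
grip_force: 58.6
[ 0.46803861 -4.31453221 -1.77027661] [-0.78769604 -0.09636659  0.01264448]
```

```bash
for i in 1 2; do python3 -m inch '[[0,0,0,0.0001,0.0005,0,1],[0,0,0,0.0001,0.001,0,1],[0,0,0,0.0002,0.0015,0,1],[0,0,0,0.0002,0.0015,0,1],[0,0,0,0.0002,0.0015,0,1],[0,0,0,0.0002,0.0015,0,1],[0,0,0,0.0002,0.0015,0,1],[0,0,0,0.0002,0.0015,0,1]]';
python3 -c "
from rig import *
s=state();print(s['wrist_force'],s['moment'])
import cv2;cv2.imwrite('pics/p$i.png',capture('side')[:,:,::-1])"; done
python3 - <<'E'
import cv2,numpy as np
f=lambda n:cv2.resize(cv2.imread(n)[225:275,325:365],(400,500),interpolation=3)
cv2.imwrite('pics/c9.png',np.hstack([f('pics/s5.png'),f('pics/p2.png')]))
a=[cv2.imread(n).astype(int)[225:290,320:370] for n in('pics/s5.png','pics/s6.png','pics/p1.png','pics/p2.png')]
for i in range(3):
    d=abs(a[i+1]-a[i]).max(2);y,x=np.where(d>40);print(len(x),list(zip(x+320,y+225))[:30])
E
```

```text
time: 30.25
ee_pos: [0.4599, 0.0139, 0.0521]
orientation: [-0.258, -3.131, 0.003]
wrist_force: [-0.8, -4.2, -1.9]
width: 0.013
grip_force: 58.7
[-0.82058971 -4.18767392 -1.92318145] [-1.03657879  0.01864366 -0.06195954]
time: 31.1
ee_pos: [0.4601, 0.0153, 0.0521]
orientation: [-0.258, -3.131, 0.004]
wrist_force: [-0.5, -6.2, -1.5]
width: 0.0133
grip_force: 58.7
[-0.49983885 -6.1723557  -1.45314683] [-1.12030325  0.04539591 -0.02383635]
58 [(np.int64(320), np.int64(225)), (np.int64(321), np.int64(225)), (np.int64(322), np.int64(225)), (np.int64(320), np.int64(226)), (np.int64(321), np.int64(226)), (np.int64(322), np.int64(226)), (np.int64(320), np.int64(227)), (np.int64(320), np.int64(228)), (np.int64(320), np.int64(229)), (np.int64(320), np.int64(230)), (np.int64(321), np.int64(236)), (np.int64(323), np.int64(245)), (np.int64(324), np.int64(245)), (np.int64(323), np.int64(246)), (np.int64(324), np.int64(246)), (np.int64(325), np.int64(246)), (np.int64(326), np.int64(246)), (np.int64(325), np.int64(247)), (np.int64(326), np.int64(247)), (np.int64(327), np.int64(247)), (np.int64(328), 
[... 827 characters left out ...]
64(323), np.int64(239)), (np.int64(323), np.int64(240)), (np.int64(323), np.int64(241)), (np.int64(323), np.int64(242)), (np.int64(323), np.int64(243)), (np.int64(323), np.int64(244)), (np.int64(320), np.int64(246)), (np.int64(325), np.int64(247)), (np.int64(330), np.int64(249)), (np.int64(344), np.int64(264)), (np.int64(345), np.int64(264))]
11 [(np.int64(320), np.int64(227)), (np.int64(320), np.int64(237)), (np.int64(332), np.int64(247)), (np.int64(333), np.int64(247)), (np.int64(334), np.int64(247)), (np.int64(335), np.int64(247)), (np.int64(336), np.int64(247)), (np.int64(333), np.int64(248)), (np.int64(334), np.int64(248)), (np.int64(335), np.int64(248)), (np.int64(336), np.int64(248))]
```

View pics/c9.png

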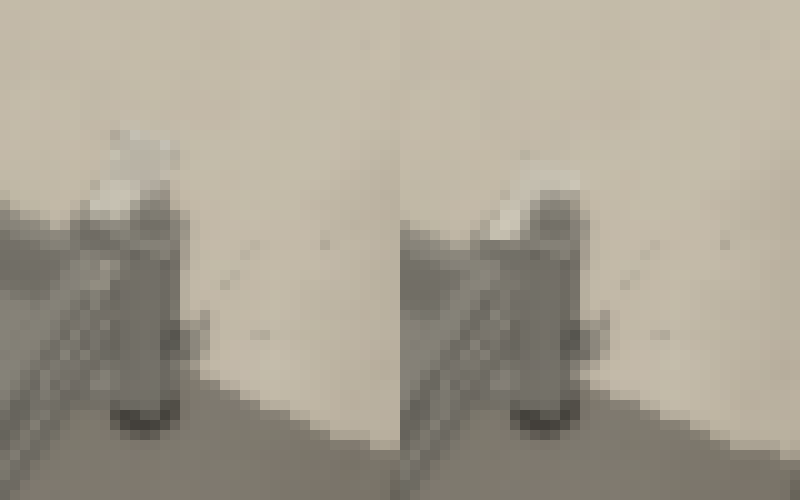

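The left crop (before) shows the light catch nose standing high at (145,150). In the right crop (now) its top has sunk to (550,180). I'll check numerically whether it has dropped.

Run:
```python
import cv2
for n in('s0:side0','s2','s5','p1','p2'):
    n=n.split(':')[-1];g=cv2.cvtColor(cv2.imread(f'pics/{n}.png'),6);print(n);print(g[236:250,332:346])
```

```text
side0
[[172 170 170 171 171 170 171 171 171 170 171 170 165 164]
 [172 170 170 171 170 170 171 171 170 170 171 162 129 120]
 [172 171 170 170 170 170 171 171 170 169 162 129 114 112]
 [172 171 170 170 170 169 170 170 169 161 129 115 112 112]
 [171 171 171 170 169 163 168 170 164 130 115 112 113 112]
 [171 171 171 171 171 171 174 172 155 123 114 112 112 111]
 [170 171 171 171 171 174 175 172 139 126 120 114 112 112]
 [170 171 170 169 173 175 175 171 138 127 124 114 112 112]
 [171 171 169 162 172 175 173 170 154 139 115 111 112 112]
 [171 170 169 174 176 172 163 168 172 166 123 115 112 111]
 [170 166 160 179 181 167 149 137 152 148 151 141 117 112]
 [166 152 174 183 186 182 147 113 110 119 171 175 128 112]
 [152 153 175 178 189 177 158 131 121 130 169 135 114 111]
 [132 112 113 135 157 133 149 173 172 173 147 116 111 110]]
s2
[[108 107 106 106 106 106 106 103 105 109 116 122  98 110]
 [112 110 108 108 108 108 106 106 106 106  99 102 108 116]
 [119 118 115 113 110 109 107 108 107 106 101 105 116 118]
 [120 119 119 118 116 115 112 110 108 107 104 113 119 119]
 [119 120 119 119 118 117 11
[... 2352 characters left out ...]
6 186 185 186 185 186 186 185 185 187 187 188 187]
 [187 187 186 186 186 185 186 186 185 185 187 188 187 187]
 [186 187 187 186 184 178 183 185 185 186 187 188 188 188]
 [186 187 187 187 186 187 189 189 188 188 188 188 188 188]
 [185 186 187 187 187 189 191 192 192 193 193 188 188 188]
 [186 186 186 184 188 191 190 188 188 192 197 189 188 187]
 [187 187 185 177 188 190 184 161 157 166 164 183 187 187]
 [186 186 184 190 191 185 157 134 131 134 151 180 186 187]
 [185 180 174 195 197 173 134 120 124 122 138 166 184 187]
 [179 164 190 199 194 158 123 111 113 112 128 145 180 186]
 [154 165 191 189 172 140 125 118 115 118 129 150 181 185]
 [136 122 121 128 130 122 125 130 129 129 125 159 182 186]]
```

Between p1 and p2 the nose went from the riding pattern to the same pixels as at rest in the first picture (marks at rows 240 and 247–248), so the catch has dropped. Easing back, letting go and retreating straight up.

```bash
python3 -m inch '[[0,0,0,-0.0001,-0.0005,-0.0002,1],[0,0,0,-0.0001,-0.001,-0.0004,0.9],[0,0,0,-0.0001,-0.001,-0.0004,0.7],[0,0,0,-0.0001,-0.001,-0.0004,0.4],[0,0,0,-0.0001,-0.001,-0.0004,0.1],[0,0,0,-0.0001,-0.001,-0.0004,0],[0,0,0,-0.0001,-0.001,-0.0004,0],[0,0,0,-0.0001,-0.001,-0.0004,0]]'
python3 -m inch '[[0,0,0,0,0,0.008,0],[0,0,0,0,0,0.02,0],[0,0,0,0,0,0.04,0],[0,0,0,0,0,0.06,0],[0,0,0,0,0,0.08,0],[0,0,0,0,0,0.1,0],[0,0,0,0,0,0.12,0],[0,0,0,0,0,0.12,0]]'
python3 -m inch '[[0,0,0,0,-0.03,0.02,0],[0,0,0,0,-0.06,0.04,0],[0,0,0,0,-0.1,0.06,0],[0,0,0,0,-0.14,0.08,0],[0,0,0,0,-0.18,0.08,0],[0,0,0,0,-0.22,0.08,0],[0,0,0,0,-0.25,0.08,0],[0,0,0,0,-0.25,0.08,0]]'
python3 - <<'E'
from rig import *
import cv2,numpy as np
a=capture("top");b=capture("side")
cv2.imwrite("pics/c10.png",np.hstack([cv2.resize(a[190:290,175:275,::-1],(400,400),interpolation=3),cv2.resize(b[210:310,265:365,::-1],(400,400),interpolation=3)]))
print(cv2.cvtColor(b,7)[236:250,332:346])
E
```

```text
time: 31.95
ee_pos: [0.4599, 0.0145, 0.0517]
orientation: [-0.258, -3.131, 0.003]
wrist_force: [0.8, 0.2, 0.4]
width: 0.0433
grip_force: 0.0
time: 32.75
ee_pos: [0.461, 0.0143, 0.1743]
orientation: [0.258, 3.127, -0.003]
wrist_force: [0.8, -0.3, 0.7]
width: 0.0426
grip_force: 0.0
time: 33.55
ee_pos: [0.4597, -0.2386, 0.2509]
orientation: [-0.263, -3.13, 0.003]
wrist_force: [-0.7, 0.6, -0.2]
width: 0.0427
grip_force: 0.0
[[121 119 119 120 120 120 120 120 120 120 119 119 119 119]
 [120 119 119 120 120 120 120 120 119 119 120 120 120 119]
 [120 119 119 119 120 120 120 119 119 119 120 120 120 120]
 [121 120 120 120 120 120 119 119 119 119 120 120 120 120]
 [120 120 120 119 119 118 120 120 119 120 120 120 120 120]
 [120 119 120 120 120 126 132 127 124 123 121 121 119 120]
 [119 120 120 120 123 130 132 132 132 134 128 121 121 119]
 [119 120 120 120 127 131 132 135 136 134 133 122 120 120]
 [119 119 119 118 129 132 136 155 158 141 121 119 119 120]
 [120 119 119 125 130 131 147 174 184 177 126 119 120 120]
 [119 117 115 127 131 135 149 146 163 154 126 122 120 120]
 [121 118 125 131 143 173 153 120 118 119 137 131 121 119]
 [137 152 132 132 164 182 169 140 130 139 176 135 120 119]
 [134 127 111 117 128 132 159 185 184 185 158 123 119 119]]
```

View pics/c10.png

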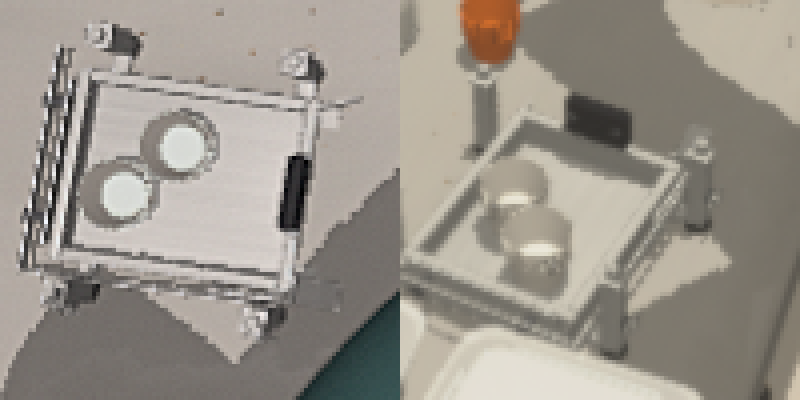

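The tray is home, with its tail rim at (300,190) in the top half and the catch nose down, matching its pixels at rest. The cups are standing at (185,145) and (125,195), and the surroundings are unchanged. Handing in.

```bash
python3 -c "
from rig import *
print(finish_job())"
```

```text
the job is handed in; nothing more can be done
None
```

The tray is in the carrier with the catch down behind it and both cup stacks standing, handed in at about 34 s of 64 s; I had to let go and re-grip once just short of the stop, because the wrist joint reached its limit.

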